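# Snap the retaining clip onto the cheese mill's axle

### The arm

A 7-joint arm with a two-finger parallel gripper is mounted at the origin on a cart in front of the work surface, level with it; the furniture and walls round the work are solid. World frame = base frame: x ahead of the robot, y to its left, z up, the work surface at z = 0. Lengths are in m, angles in rad, forces in N, time in s.
With the tool pointing down it reaches from about 0.425 to 1.025 m from the base axis. Payload 9.4 kg.
Tool frame: the origin (TCP) lies on the centre line of the jaws, within the pads' length; the fingertips stand 11 mm ahead of it and the grasp point (between the pads) lies 8 mm behind it; z points along the fingers, y is the direction in which the jaws open and shut (so a half turn about z gives the same grasp; the last joint's range is limited). The gripper opens to 93 mm and grips with 3 to 60 N. Pads are 15 mm wide; open, the fingers measure 128 mm over their backs; the gripper's body (75 mm by 188 mm) begins 65 mm behind the grasp point.
Start: joints at [-1.379, 0.599, -0.003, 1.599, 0.002, 0.943, -0.08], TCP at [0.193, 0.699, 0.23] pointing down, gripper open.
Joint ranges: [-2.57, 2.57], [-0.35, 1.97], [-1.29, 1.29], [0.11, 2.56], [-1.05, 4.19], [0.11, 1.86], [-2.63, 2.63]. Speed limits (rad/s): [2.22, 2.22, 3.01, 3.01, 3.14, 3.14, 3.14].

### API

Orientations are given as a unit quaternion [w, x, y, z].
In Python, from workcell import manip gives the robot as it stands.
- The arm moves only by the tool drive_tool, never from a script. Its argument "plan" is a list of rows, each an object with "offset": the shift along the world's x, y, z normalised to -1 to 1, where 1 is 0.12 m, a list of three; "rotation": the turn, a rotation vector about the world's x, y, z normalised to -1 to 1, where 1 is pi rad, a list of three. A call has 1 to 20 rows; each row is the pose to reach, as a shift and turn from the pose measured when the call began, turning the shorter way round; what a row does not reach only later rows make up. A row lasts 1/12 s, in which the tool goes at most 41.7 mm and 7.16 degrees, less where a joint would pass 70% of its speed; a pose out of reach is approached as far as the arm can. A call with a number of a shift or a turn outside -1 to 1 is refused whole. A call with a gripper value outside its range is refused whole. "fingers" is the opening, from 0 (shut) to 1 (fully open), set as the call begins (left out, the last holds). The fingers move at their own pace and stop on an object; "grip_force" is the grip in N (left out, the last holds). Time passes only in rows, so rows that repeat a pose let the fingers close. It gives the time, the measured TCP pose, the force and the opening at its end, in the units of the state.
- manip.read_state(): the state, without advancing time (a new reading comes with each control period).
- manip.get_image(name): name is "scene" or "top"; returns a dict with "frame" (480x640x3 uint8, blue, green, red), "z_map" (480x640 float32, m along the optical axis (not along the pixel's ray), 0 where there is no reading), "fx", "fy", "cx", "cy" (pixels), "R" (3x3) and "t" (3): a world point X has camera coordinates R X + t. Camera axes: x right, y down, z forward; pixel columns grow to the right and rows downward; lengths in m; the calibration is good to about 2 mm. A picture is of the moment at which its call begins.
- manip.sign_off(): hands the job in, once; it reports no verdict.
The state is a dict: "t": time; "joints": joint angles; "joint_velocities": joint speeds; "joint_efforts": joint torques, N m; "tcp_pos": TCP position; "tcp_rot": TCP orientation; "force": force on the tool from outside, world axes, zero at the start; "moment": the same for the moment, N m; "opening": opening from 0.0 (shut) to 1.0 (fully open).
Only numpy, scipy, OpenCV 4.12 (cv2) and the standard library are available. Lean on these libraries where they do the work, as an engineer would, in place of code of your own. Each camera call takes 0.05 s, during which the arm holds its last target. There are 200 camera calls.

### The job

Take the red-tabbed spring clip out of its wooden holder and press it straight down into the groove of the cheese mill's axle until it has snapped fully home round the groove, then let go. Feel for the groove lightly and press gently: the clip goes in with less than 10 N, and leaning on it hard damages the axle. Leave the jars and the mug where they stand.

Things in the scene. Friction and masses are not known exactly. Their poses are not given: they have to be found in the camera images.
- clip_tab (a point): Middle of the clip's red tab: 22 mm wide (clip x), 10 mm thick (clip y), 38 mm tall (clip z, up), its top 19 mm above this point; pinch it across the 10 mm. The clip (about 50 g) stands in the holder, jaws down, upright but for a lean of some 6 degrees, and lifts straight out.
- clip_ring (a point): Centre of the clip's ring, 44 mm straight below clip_tab; same axes. The ring of square 8 mm bar lies in the clip's x-z plane, so clip y must lie along the axle. Open at the bottom, with two sprung jaws: flared tips 37 mm across over all, 20 mm below this point; inner throat 14 mm wide, 8 mm below it. Seated, this point lies on the axle's centre line.
- clip: The spring clip; origin between the jaw tips at its lowest level, 20 mm below clip_ring, same axes. In the groove the throat begins to spread with clip_ring about 17 mm above the axle's centre line, needs 4 to 10 N of push, snaps past at about 8 mm and then draws itself down to a hard stop. Keep the push below 25 N (contact force below 40 N, jaw squeeze of up to 25 N included).
- clip_holder: Fixed wooden holder, 78 x 50 x 24 mm, origin at the centre of its underside; its slot (41 x 10 mm, along its x, floor at 6 mm) holds the clip's jaws, so the clip must rise 20 mm to be clear.
- axle_point (a point): Point on the centre line of the mill's horizontal axle, 95 mm above the table; y along the axle toward the drum, z up; the free end points to -y. The axle has been slid endwise and sits stiffly: the middle of its groove lies anywhere from 6 to 42 mm from this point in -y and is not measured.
- mill: Cheese mill, origin under its centre, 96 mm in +y from below axle_point, same axes. Axle groove: brass floor 20 mm in diameter, 11 mm wide, between 40 mm shoulders that go on 41 mm to the drum side and 14 mm to the free end. Pressed on a shoulder, the clip rests on its tips with clip_ring 32 to 35 mm above the centre line. Side plates and crank reach 22 mm above the line, the drum 30 mm.
- toothpick_jar: Loose clear jar of cocktail sticks, 45 mm wide, 68 mm high, origin at the centre of its underside; bystander.
- mustard_jar: Loose glass jar with a green lid, 74 mm wide, 83 mm high, origin at the centre of its underside; bystander.
- mug: Loose mug, green above and white below, 78 x 116 x 101 mm with its handle, origin under its centre; bystander.
Mind the look-alikes: they are no part of the job. There is more than one size of the clip; the job needs the middle-sized.

How it is judged:
On the way:
1. the clip is lifted out of its holder (distance of clip_ring from where it was at the start of the episode above 0.04 m), for 0.1 s.
At the end, for the whole second after the job is handed in: The clip is seated round the groove: its ring centre within 3 mm of the axle's centre line across it and in height and 2 to 46 mm from axle_point toward the free end, its y within 0.3 rad of the axle, at rest (z of clip_ring in the frame of axle_point between -0.003 and 0.003 m and x of clip_ring in the frame of axle_point between -0.003 and 0.003 m and y of clip_ring in the frame of axle_point between -0.046 and -0.002 m and angle between the y axis of clip_ring and the y axis of axle_point, either way round below 0.3 rad and linear speed of clip below 0.02 m/s); the robot touches nothing.
It fails at once if the clip bears on the axle with more than 40 N (its jaws' own squeeze included) (contact force between clip and mill above 40 N).
It fails at once if the cocktail stick jar is shifted more than 30 mm (distance of toothpick_jar from where it was at the start of the episode above 0.03 m).
It fails at once if the mustard jar is shifted more than 30 mm (distance of mustard_jar from where it was at the start of the episode above 0.03 m).
It fails at once if the mug is shifted more than 30 mm (distance of mug from where it was at the start of the episode above 0.03 m).
It also fails if it takes over 72 s, if anything falls off the work surface, if the arm or the gripper's body presses on something with over 40 N, if the wrist force passes 120 N, or if a joint passes its speed limit or range.

## Working session

There is one attempt and no reset: what is moved stays moved. The work goes in short steps, Python scripts to look and compute and a tool call to move; the robot and the scene stay as the last step left them, time stands still between calls to the robot, and variables do not carry over. Pictures are saved under pics/ and viewed, about 8 in all and at most 12, crops included, and the job is handed in when it is done.

Besides the shell and the picture viewer there is one more tool, called after "Emit:" as name(argument=value, ...) on one line, values as JSON. drive_tool: Moves the arm, as the interface text tells. Its arguments: {"type":"object","properties":{"plan":{"type":"array","items":{"type":"object","properties":{"offset":{"type":"array","items":{"type":"number"}},"rotation":{"type":"array","items":{"type":"number"}}}}},"fingers":{"type":"number"},"grip_force":{"type":"number"}},"required":["plan"]}

```bash
mkdir -p pics; cat > h.py <<'E'
import numpy as np, cv2
from workcell import manip
def look(n,save=None):
    d=manip.get_image(n)
    if save: cv2.imwrite(save,d['frame'])
    return d
def pts(d):
    z=d['z_map']; v,u=np.mgrid[0:480,0:640]
    c=np.stack([(u-d['cx'])/d['fx']*z,(v-d['cy'])/d['fy']*z,z],-1)
    return (c-np.array(d['t']))@np.array(d['R'])   # R^T (c-t)
def plane(d,u,v,h):
    R=np.array(d['R']);o=-R.T@np.array(d['t']);r=R.T@np.array([(u-d['cx'])/d['fx'],(v-d['cy'])/d['fy'],1])
    return o+r*(h-o[2])/r[2]
def proj(d,X):
    c=np.array(d['R'])@np.array(X)+np.array(d['t']); return c[0]/c[2]*d['fx']+d['cx'],c[1]/c[2]*d['fy']+d['cy']
E
python3 - <<'E'
from h import *
a=look('scene','pics/s.png');b=look('top','pics/t.png')
import pickle;pickle.dump((a,b),open('ab.pkl','wb'))
for d in(a,b):
    print(-np.array(d['R']).T@np.array(d['t']),np.round(d['R'],2).tolist(),d['fx'])
    P=pts(d);h=cv2.cvtColor(d['frame'],cv2.COLOR_BGR2HSV)
    m=(((h[...,0]<8)|(h[...,0]>172))&(h[...,1]>140)&(h[...,2]>60)).astype('uint8')
    n,l,s,c=cv2.connectedComponentsWithStats(m)
    for i in range(1,n):
        if s[i,4]>25: print(s[i],np.round(np.median(P[l==i],0),3))
print({k:np.round(v,3) for k,v in manip.read_state().items()})
E
```

```text
[-0.11322305 -0.63778687  0.74433029] [[0.64, -0.77, -0.01], [-0.44, -0.36, -0.82], [0.63, 0.53, -0.57]] 558.8503263601924
[588 235  24  14 186] [ 1.011 -0.458  0.07 ]
[242 262  16  12 126] [0.505 0.092 0.037]
[382 277  12  22 208] [ 0.601 -0.192  0.07 ]
[340 278   8  17 110] [ 0.574 -0.107  0.046]
[384 313  19  33 478] [ 0.495 -0.275  0.09 ]
[0.3975467  0.01206316 1.16889057] [[-0.1, -0.99, -0.0], [-0.97, 0.1, -0.22], [0.21, -0.02, -0.98]] 483.18497406055263
[397 238   7  12  54] [ 0.602 -0.185  0.088]
[361 259   8   5  29] [ 0.573 -0.103  0.059]
[438 277  13  14 117] [ 0.496 -0.266  0.113]
{'t': np.float64(0.1), 'joints': array([-1.379,  0.6  , -0.003,  1.6  ,  0.002,  0.943, -0.08 ]), 'joint_velocities': array([-0.001, -0.001, -0.001, -0.002,  0.   ,  0.001,  0.001]), 'joint_efforts': array([ 6.0000e-03, -7.6656e+01,  1.5020e+00, -2.5294e+01, -5.2000e-02,
        1.4000e-02,  0.0000e+00]), 'tcp_pos': array([0.192, 0.699, 0.229]), 'tcp_rot': array([-0.   ,  0.134,  0.991, -0.001]), 'force': array([-0.307,  0.452, -0.909]), 'moment': array([-0.033,  0.016,  0.001]), 'opening': np.float64(1.0)}
```

View pics/s.png

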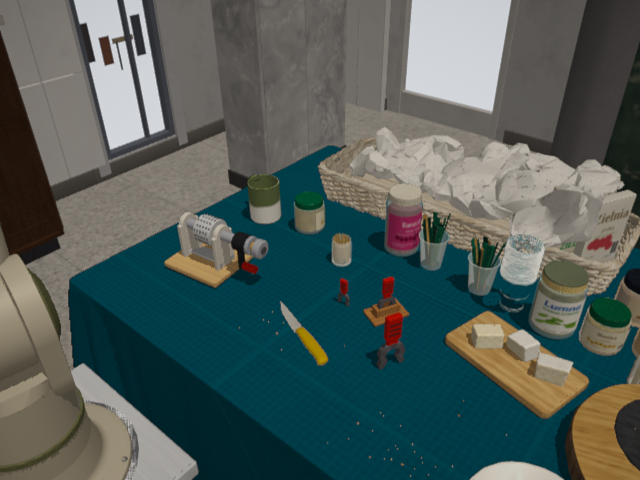

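View pics/t.png

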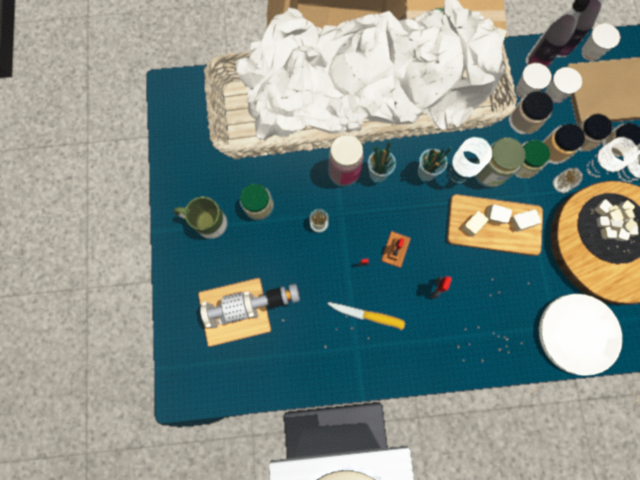

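Candidates (scene pixels): holder tab (388,288), small loose clip (344,290), large loose clip (393,335), red crank grip (250,267). By the description I choose the one in the holder. Next I'll check it and the axle in one crop.

```bash
python3 - <<'E'
from h import *
import pickle;a,b=pickle.load(open('ab.pkl','rb'))
f=lambda d,x,y,w,h,k:cv2.resize(d['frame'][y:y+h,x:x+w],(w*k,h*k),interpolation=cv2.INTER_CUBIC)
r1=np.hstack([f(a,335,265,80,70,5),f(b,360,220,80,70,5)]); r2=np.hstack([f(a,200,200,80,50,5),f(b,230,275,80,50,5)])
cv2.imwrite('pics/c1.png',np.vstack([r1,r2]))
for d,(x,y,w,h) in((a,(355,270,65,65)),(b,(375,225,45,50))):
    P=pts(d)[y:y+h,x:x+w].reshape(-1,3); F=cv2.cvtColor(d['frame'],cv2.COLOR_BGR2HSV)[y:y+h,x:x+w].reshape(-1,3)
    m=(P[:,2]>.018)&(P[:,2]<.029)&(F[:,0]>5)&(F[:,0]<25)&(F[:,1]>90); r=cv2.minAreaRect(P[m,:2].astype('f4')*1000); print('holder',m.sum(),r, np.round(cv2.boxPoints(r)))
    m=((F[:,0]<8)|(F[:,0]>172))&(F[:,1]>140)&(P[:,2]>.045)&(np.hypot(P[:,0]-.6,P[:,1]+.188)<.03); Q=P[m]; print('tab',m.sum(),np.round(Q.mean(0),4),np.round(np.percentile(Q,[2,98],0),4))
    q=Q-Q.mean(0);print(np.round(np.linalg.svd(q,full_matrices=False)[2],2).tolist(), np.round(Q[::10],3).tolist()[:14])
P=pts(b)[270:345,195:310];m=(P[...,2]>.09)&(P[...,2]<.16)
Q=P[m]
print(Q.shape,np.percentile(Q,[1,50,99],0).round(3)); 
for y in np.arange(0.0,0.32,.008):
    s=Q[abs(Q[:,1]-y)<.004]
    if len(s)>3: print(round(y,3),s[:,0].min().round(3),s[:,0].max().round(3),s[:,2].max().round(3),len(s))
E
```

```text
holder 140 ((603.8936767578125, -191.30531311035156), (23.932146072387695, 53.54851150512695), 62.49847412109375) [[ 575. -190.]
 [ 622. -214.]
 [ 633. -193.]
 [ 586. -168.]]
tab 196 [ 0.6019 -0.1922  0.0703] [[ 0.5937 -0.1985  0.0474]
 [ 0.6126 -0.1842  0.0884]]
[[-0.02, -0.0, -1.0], [-0.87, 0.5, 0.02], [0.5, 0.87, -0.01]] [[0.609, -0.188, 0.087], [0.608, -0.192, 0.087], [0.604, -0.193, 0.087], [0.6, -0.194, 0.088], [0.6, -0.191, 0.084], [0.594, -0.193, 0.086], [0.598, -0.189, 0.079], [0.592, -0.19, 0.081], [0.595, -0.186, 0.074], [0.612, -0.198, 0.07], [0.61, -0.197, 0.069], [0.61, -0.197, 0.066], [0.608, -0.198, 0.065], [0.609, -0.196, 0.061]]
holder 99 ((603.3438720703125, -187.30654907226562), (21.42245864868164, 52.60857009887695), 64.6490707397461) [[ 575. -186.]
 [ 623. -208.]
 [ 632. -189.]
 [ 584. -166.]]
tab 53 [ 0.6018 -0.186   0.0848] [[ 0.5932 -0.1931  0.0663]
 [ 0.6123 -0.1801  0.0922]]
[[-0.4, 0.28, -0.87], [-0.84, 0.26, 0.47], [-0.36, -0.92, -0.13]] [[0.613, -0.19, 0.086], [0.607, -0.193, 0.091], [0.603, -0.188, 0.091], [0.599, -0.183, 0.09], [0.597, -0.18, 0.079], [0.594, -0.183, 0.066]]
(1801, 3) [[0.463 0.057 0.094]
 [0.497 0.176 0.111]
 [0.526 0.266 0.128]]
0.056 0.493 0.522 0.119 38
0.064 0.492 0.532 0.119 67
0.072 0.492 0.53 0.118 48
0.08 0.491 0.52 0.118 43
0.088 0.489 0.527 0.119 66
0.096 0.488 0.528 0.119 66
0.104 0.487 0.527 0.118 71
0.112 0.486 0.525 0.119 64
0.12 0.486 0.524 0.12 64
0.128 0.494 0.522 0.112 37
0.136 0.492 0.512 0.109 38
0.144 0.491 0.511 0.11 33
0.152 0.49 0.512 0.109 40
0.16 0.471 0.517 0.12 75
0.168 0.468 0.525 0.121 94
0.176 0.466 0.525 0.129 119
0.184 0.465 0.526 0.129 107
0.192 0.463 0.525 0.129 104
0.2 0.462 0.526 0.129 104
0.208 0.463 0.524 0.129 111
0.216 0.463 0.523 0.129 84
0.224 0.48 0.518 0.124 26
0.232 0.478 0.5 0.109 40
0.24 0.477 0.499 0.109 38
0.248 0.476 0.497 0.11 38
0.256 0.458 0.51 0.119 99
0.264 0.457 0.512 0.119 82
0.272 0.501 0.509 0.111 5
```

View pics/c1.png

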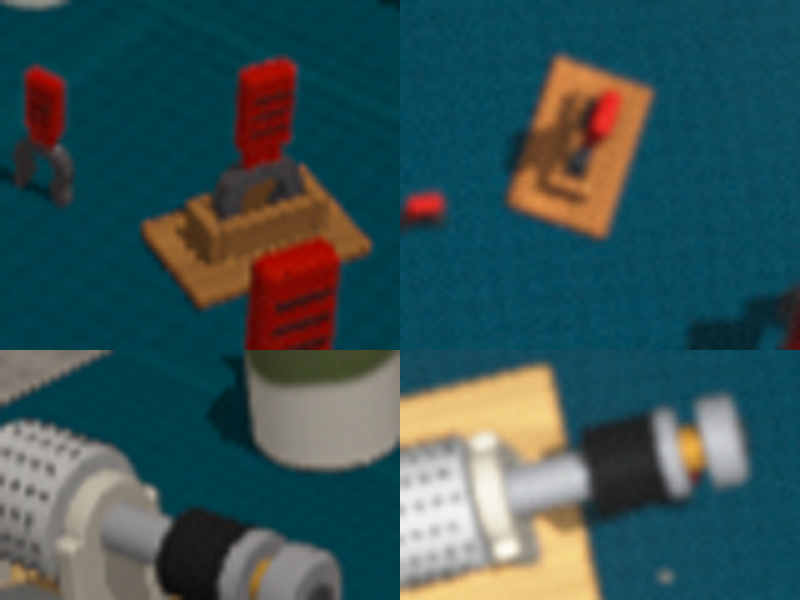

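The crop confirms the middle clip stands in the holder; the small one at left and the big one in front are loose. The groove shows brass at about top px (288,295). I'm setting out toward the clip, along an arc outside the minimum reach.

Emit:
drive_tool(plan=[{"offset":[0.5,-0.9,0.2],"rotation":[0,0,0]},{"offset":[0.5,-0.9,0.2],"rotation":[0,0,0]},{"offset":[0.5,-0.9,0.2],"rotation":[0,0,0]},{"offset":[0.5,-0.9,0.2],"rotation":[0,0,0]}], fingers=0.5, grip_force=20)

```text
t: 0.43
tcp_pos: [0.2584, 0.5838, 0.2541]
tcp_rot: [0.002, 0.138, 0.99, -0.002]
force: [0.9, 0.5, -0.1]
opening: 0.763
```

Emit:
drive_tool(plan=[{"offset":[0.6,-0.95,0],"rotation":[0,0,0]},{"offset":[0.6,-0.95,0],"rotation":[0,0,0]},{"offset":[0.6,-0.95,0],"rotation":[0,0,0]},{"offset":[0.6,-0.95,0],"rotation":[0,0,0]}])

```text
t: 0.77
tcp_pos: [0.3334, 0.4648, 0.254]
tcp_rot: [0.002, 0.14, 0.99, -0.003]
force: [0.8, -0.5, -0.0]
opening: 0.513
```

Emit:
drive_tool(plan=[{"offset":[0.6,-0.95,0],"rotation":[0,0,0]},{"offset":[0.6,-0.95,0],"rotation":[0,0,0]},{"offset":[0.6,-0.95,0],"rotation":[0,0,0]},{"offset":[0.6,-0.95,0],"rotation":[0,0,0]}])

```text
t: 1.1
tcp_pos: [0.4082, 0.3453, 0.254]
tcp_rot: [0.003, 0.143, 0.99, -0.004]
force: [-0.1, -0.1, -0.2]
opening: 0.498
```

Emit:
drive_tool(plan=[{"offset":[0.6,-0.95,0],"rotation":[0,0,0]},{"offset":[0.6,-0.95,0],"rotation":[0,0,0]},{"offset":[0.6,-0.95,0],"rotation":[0,0,0]},{"offset":[0.6,-0.95,0],"rotation":[0,0,0]}])

```text
t: 1.43
tcp_pos: [0.4827, 0.2259, 0.254]
tcp_rot: [0.003, 0.146, 0.989, -0.005]
force: [0.1, -0.1, 1.2]
opening: 0.501
```

Emit:
drive_tool(plan=[{"offset":[0.5,-0.95,0],"rotation":[0,0,-0.064]},{"offset":[0.5,-0.95,0],"rotation":[0,0,-0.064]},{"offset":[0.5,-0.95,0],"rotation":[0,0,-0.064]},{"offset":[0.5,-0.95,0],"rotation":[0,0,-0.064]}])

```text
t: 1.77
tcp_pos: [0.5452, 0.1053, 0.2541]
tcp_rot: [0.004, 0.248, 0.969, -0.007]
force: [-0.2, -0.3, -0.0]
opening: 0.499
```

```bash
python3 - <<'E'
from h import *
import pickle;a,b=pickle.load(open('ab.pkl','rb'))
s=manip.read_state();print(s['t'],s['tcp_pos'],s['tcp_rot'],s['joints'].round(2),s['opening'])
for d,(x,y,w,h) in((a,(200,200,80,60)),(b,(265,275,45,50))):
    P=pts(d)[y:y+h,x:x+w];F=cv2.cvtColor(d['frame'],cv2.COLOR_BGR2HSV)[y:y+h,x:x+w]
    m=(F[...,0]>12)&(F[...,0]<28)&(F[...,1]>120)&(P[...,2]>.085); print('brass',m.sum(),P[m].mean(0).round(4),np.percentile(P[m],[5,95],0).round(4).tolist())
    m=(P[...,2]>.085)&(P[...,1]<.068)&(P[...,1]>.03);print('end',np.percentile(P[m],[2,10,50],0).round(4).tolist())
    # tab: top-edge and bottom centre in slices
P=pts(a);h=cv2.cvtColor(a['frame'],cv2.COLOR_BGR2HSV);m=((h[...,0]<8)|(h[...,0]>172))&(h[...,1]>140)&(np.hypot(P[...,0]-.6,P[...,1]+.188)<.03)
for r in range(277,300,2):
    u=np.where(m[r])[0]
    if len(u): print(r,u.min(),u.max(),P[r][u].mean(0).round(4))
E
```

```text
1.7667 [0.54517886 0.10526853 0.25409421] [ 0.00390788  0.24771673  0.96880048 -0.00683913] [-0.41  0.37  0.15  1.97 -0.05  0.81  0.83] 0.4985915137286063
brass 14 [0.4612 0.0272 0.1454] [[0.2854, -0.1743, 0.0941], [0.5112, 0.0802, 0.3282]]
end [[0.4927, 0.052, 0.0861], [0.4954, 0.0529, 0.09], [0.5072, 0.0567, 0.1016]]
brass 28 [0.5095 0.0782 0.1036] [[0.5025, 0.0745, 0.0976], [0.5168, 0.0819, 0.1069]]
end [[0.4934, 0.0551, 0.095], [0.4957, 0.0563, 0.1017], [0.5095, 0.0618, 0.1109]]
277 388 392 [ 0.6107 -0.1907  0.0868]
279 383 393 [ 0.603  -0.1913  0.087 ]
281 383 393 [ 0.6017 -0.1925  0.0835]
283 383 393 [ 0.602  -0.1926  0.0785]
285 383 393 [ 0.6017 -0.1932  0.0742]
287 383 392 [ 0.6003 -0.1933  0.0702]
289 382 392 [ 0.6014 -0.1918  0.0639]
291 382 392 [ 0.6015 -0.1921  0.059 ]
293 382 391 [ 0.6006 -0.1918  0.0545]
295 383 390 [ 0.602  -0.1912  0.0482]
297 383 389 [ 0.6023 -0.1902  0.0425]
```

Emit:
drive_tool(plan=[{"offset":[0.2,-0.9,0],"rotation":[0,0,0.009]},{"offset":[0.2,-0.9,0],"rotation":[0,0,0.009]},{"offset":[0.2,-0.9,0],"rotation":[0,0,0.009]},{"offset":[0.2,-0.9,0],"rotation":[0,0,0.009]}], fingers=0.5)

```text
t: 2.1
tcp_pos: [0.5701, -0.0105, 0.2542]
tcp_rot: [0.005, 0.238, 0.971, -0.008]
force: [1.5, -0.2, 0.3]
opening: 0.506
```

Emit:
drive_tool(plan=[{"offset":[0.2,-0.9,0],"rotation":[0,0,0]},{"offset":[0.2,-0.9,0],"rotation":[0,0,0]},{"offset":[0.2,-0.9,0],"rotation":[0,0,0]},{"offset":[0.2,-0.9,0],"rotation":[0,0,0]}])

```text
t: 2.43
tcp_pos: [0.5944, -0.1265, 0.2543]
tcp_rot: [0.006, 0.242, 0.97, -0.01]
force: [-0.5, 0.8, 0.7]
opening: 0.503
```

Emit:
drive_tool(plan=[{"offset":[0.08,-0.65,-0.5],"rotation":[0,0,0]},{"offset":[0.08,-0.65,-0.5],"rotation":[0,0,0]},{"offset":[0.08,-0.65,-0.5],"rotation":[0,0,0]},{"offset":[0.08,-0.65,-0.5],"rotation":[0,0,0]},{"offset":[0.08,-0.65,-0.5],"rotation":[0,0,0]}])

```text
t: 2.85
tcp_pos: [0.6034, -0.2048, 0.1931]
tcp_rot: [0.004, 0.243, 0.97, -0.01]
force: [-0.5, -0.3, 0.4]
opening: 0.498
```

```bash
cat >> h.py <<'E'
from scipy.spatial.transform import Rotation as Ro
def rotneed(yaw_deg,s=None):
    s=s or manip.read_state();q=s['tcp_rot'];c=Ro.from_quat([q[1],q[2],q[3],q[0]])
    y=np.radians(yaw_deg);Y=np.array([np.cos(y),np.sin(y),0]);Z=np.array([0,0,-1.]);X=np.cross(Y,Z)
    print('tool y yaw',np.degrees(np.arctan2(*c.as_matrix()[[1,0],1])).round(2),'z',c.as_matrix()[:,2].round(4))
    return ((Ro.from_matrix(np.c_[X,Y,Z])*c.inv()).as_rotvec()/np.pi).round(4)
E
python3 - <<'E'
from h import *
s=manip.read_state();print(s['t'],s['tcp_pos'],s['joints'].round(2),rotneed(63,s))
print((np.array([.603,-.189,.068])-s['tcp_pos'])/.12)
E
```

```text
tool y yaw 61.85 z [ 0.0035 -0.022  -0.9998]
2.85 [ 0.60343594 -0.20482055  0.19309668] [ 0.12  0.53  0.16  1.86 -0.09  0.75  1.41] [0.007  0.0012 0.0064]
[-0.00363285  0.13183788 -1.04247237]
```

Emit:
drive_tool(plan=[{"offset":[0,0.132,-0.65],"rotation":[0.007,0.001,0.006]},{"offset":[0,0.132,-0.65],"rotation":[0.007,0.001,0.006]},{"offset":[0,0.132,-0.65],"rotation":[0.007,0.001,0.006]},{"offset":[0,0.132,-0.65],"rotation":[0.007,0.001,0.006]},{"offset":[0,0.132,-0.65],"rotation":[0.007,0.001,0.006]}], fingers=0.4)

```text
t: 3.27
tcp_pos: [0.6045, -0.1885, 0.117]
tcp_rot: [0.001, 0.234, 0.972, 0.0]
force: [0.9, -0.7, -0.5]
opening: 0.399
```

```bash
python3 - <<'E'
from h import *
s=manip.read_state();print(s['t'],s['tcp_pos'],rotneed(63,s),(np.array([.603,-.189,.068])-s['tcp_pos'])/.12)
a=look('scene');b=look('top')
f=lambda d,x,y,w,h,k:cv2.resize(d['frame'][y:y+h,x:x+w],(w*k,h*k),interpolation=cv2.INTER_CUBIC)
cv2.imwrite('pics/c2.png',np.hstack([f(a,335,220,80,110,5),f(b,355,190,80,110,5)]))
E
```

```text
tool y yaw 62.99 z [ 2.1e-03 -4.0e-04 -1.0e+00]
3.2667 [ 0.60447201 -0.18849521  0.11698233] [0.0001 0.0007 0.0001] [-0.01226676 -0.00420657 -0.40818608]
```

View pics/c2.png

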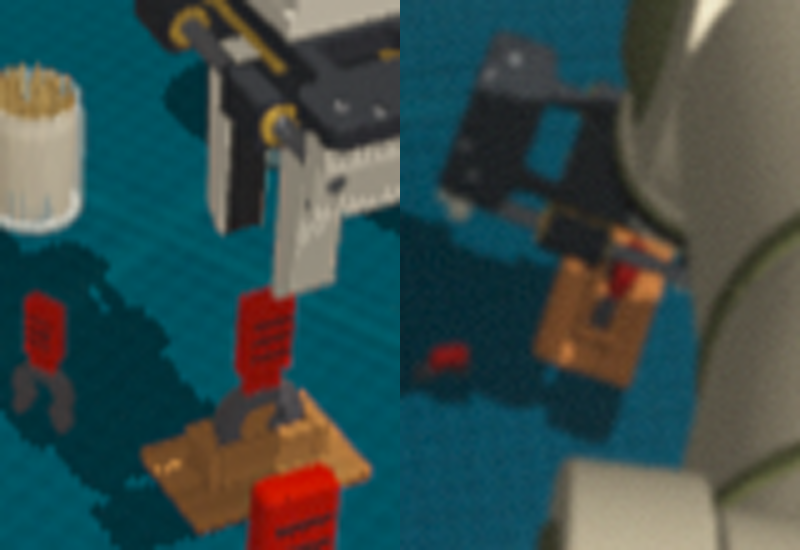

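The open jaws straddle the tab at crop (267,340): near finger at (305,280), far finger at (235,210). Descending and gripping.

Emit:
drive_tool(plan=[{"offset":[-0.01,-0.004,-0.25],"rotation":[0,0,0]},{"offset":[-0.01,-0.004,-0.408],"rotation":[0,0,0]},{"offset":[-0.01,-0.004,-0.408],"rotation":[0,0,0]},{"offset":[-0.01,-0.004,-0.408],"rotation":[0,0,0]},{"offset":[-0.01,-0.004,-0.408],"rotation":[0,0,0]}])

```text
t: 3.78
tcp_pos: [0.6045, -0.1901, 0.0706]
tcp_rot: [0.003, 0.234, 0.972, -0.0]
force: [0.6, 0.4, 0.5]
opening: 0.399
```

Emit:
drive_tool(plan=[{"offset":[0,0,0],"rotation":[0,0,0]},{"offset":[0,0,0],"rotation":[0,0,0]},{"offset":[0,0,0],"rotation":[0,0,0]},{"offset":[0,0,0],"rotation":[0,0,0]},{"offset":[0,0,0],"rotation":[0,0,0]},{"offset":[0,0,0],"rotation":[0,0,0]},{"offset":[0,0,0],"rotation":[0,0,0]},{"offset":[0,0,0],"rotation":[0,0,0]},{"offset":[0,0,0],"rotation":[0,0,0]},{"offset":[0,0,0],"rotation":[0,0,0]}], fingers=0, grip_force=25)

```text
t: 4.62
tcp_pos: [0.6048, -0.1901, 0.0708]
tcp_rot: [0.003, 0.234, 0.972, -0.0]
force: [-0.0, 0.7, 5.9]
opening: 0.109
```

Emit:
drive_tool(plan=[{"offset":[0,0,0.1],"rotation":[0,0,0]},{"offset":[0,0,0.2],"rotation":[0,0,0]},{"offset":[0,0,0.3],"rotation":[0,0,0]},{"offset":[0,0,0.5],"rotation":[0,0,0]},{"offset":[0,0,0.7],"rotation":[0,0,0]},{"offset":[0,0,1],"rotation":[0,0,0]},{"offset":[0,0,1],"rotation":[0,0,0]},{"offset":[0,0,1],"rotation":[0,0,0]},{"offset":[0,0,1],"rotation":[0,0,0]}])

```text
t: 5.37
tcp_pos: [0.6046, -0.19, 0.1916]
tcp_rot: [0.004, 0.234, 0.972, 0.0]
force: [0.3, -0.1, -0.5]
opening: 0.108
```

Emit:
drive_tool(plan=[{"offset":[-0.25,0.7,0.2],"rotation":[0,0,0.1]},{"offset":[-0.25,0.7,0.2],"rotation":[0,0,0.1]},{"offset":[-0.25,0.7,0.2],"rotation":[0,0,0.1]},{"offset":[-0.25,0.7,0.2],"rotation":[0,0,0.1]},{"offset":[-0.25,0.7,0.2],"rotation":[0,0,0.1]}])

```text
t: 5.78
tcp_pos: [0.5742, -0.1059, 0.2151]
tcp_rot: [0.003, 0.079, 0.997, 0.001]
force: [-0.9, -0.4, -1.0]
opening: 0.104
```

Emit:
drive_tool(plan=[{"offset":[-0.25,0.7,0],"rotation":[0,0,0.093]},{"offset":[-0.25,0.7,0],"rotation":[0,0,0.093]},{"offset":[-0.25,0.7,0],"rotation":[0,0,0.093]},{"offset":[-0.25,0.7,0],"rotation":[0,0,0.093]},{"offset":[-0.25,0.7,0],"rotation":[0,0,0.093]}])

```text
t: 6.2
tcp_pos: [0.5446, -0.0234, 0.2145]
tcp_rot: [0.003, -0.064, 0.998, 0.001]
force: [-0.1, -1.0, -0.9]
opening: 0.104
```

```bash
cat >> h.py <<'E'
def red(d,near,r=.045):
    P=pts(d);h=cv2.cvtColor(d['frame'],cv2.COLOR_BGR2HSV)
    return P,((h[...,0]<8)|(h[...,0]>172))&(h[...,1]>140)&(np.linalg.norm(P-near,axis=-1)<r)
E
python3 - <<'E'
from h import *
s=manip.read_state();print(s['t'],s['tcp_pos'],s['opening'],s['force'].round(1),rotneed(97.7,s),s['joints'].round(2))
a=look('scene');b=look('top')
p=s['tcp_pos'];u,v=map(int,proj(a,p-[0,0,.03]));u2,v2=map(int,proj(b,p)) 
f=lambda d,x,y,w,h,k:cv2.resize(d['frame'][y:y+h,x:x+w],(w*k,h*k),interpolation=cv2.INTER_CUBIC)
cv2.imwrite('pics/c3.png',np.hstack([f(a,u-40,v-50,80,110,5),f(b,u2-40,v2-50,80,110,5)]));print(u,v,u2,v2)
E
```

```text
tool y yaw 97.39 z [ 0.0056  0.0019 -1.    ]
6.2 [ 0.54461581 -0.02338449  0.21454441] 0.10445670737765678 [-0.1 -1.  -0.9] [-0.0006  0.0018  0.0017] [-0.04  0.4  -0.03  2.03  0.01  0.7   1.62]
299 218 333 266
```

View pics/c3.png

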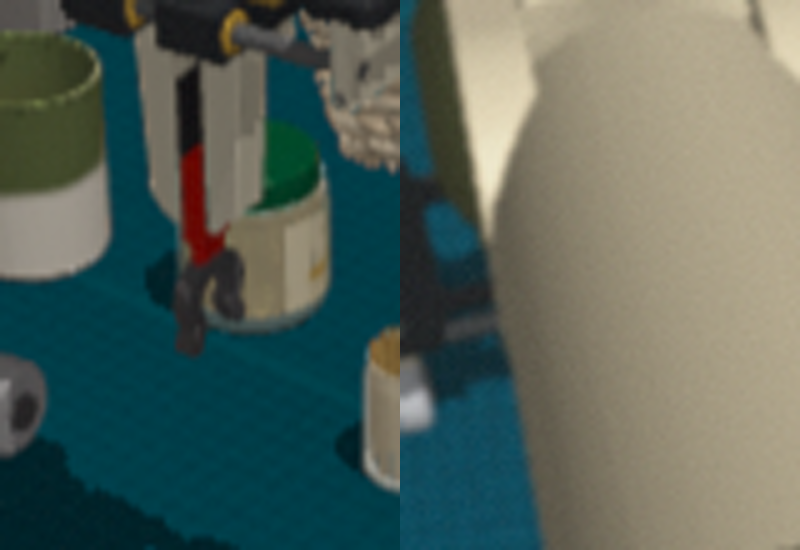

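The clip hangs in the jaws, with ring tips at about crop (190,345) and (235,315). Next I'll measure its lean from the depth points in the tool frame.

```bash
cat >> h.py <<'E'
def clipscan(save=None):
    s=manip.read_state();a=look('scene',save);q=s['tcp_rot'];R=Ro.from_quat([q[1],q[2],q[3],q[0]]).as_matrix()
    P=(pts(a)-s['tcp_pos'])@R; F=a['frame'].astype(int)
    m=(abs(P[...,0])<.04)&(abs(P[...,1])<.02)&(P[...,2]>-.03)&(P[...,2]<.09)
    h=cv2.cvtColor(a['frame'],cv2.COLOR_BGR2HSV);rd=m&((h[...,0]<8)|(h[...,0]>172))&(h[...,1]>140)
    g=m&(P[...,2]>.02)&~rd&(h[...,2]<150)&(h[...,1]<110)
    for n,mm in(('red',rd),('grey',g)):
        Q=P[mm]
        for z in np.arange(-.02,.085,.006):
            k=Q[abs(Q[:,2]-z)<.003]
            if len(k)>2: print(n,z.round(3),len(k),'x',k[:,0].min().round(4),k[:,0].max().round(4),'y',np.median(k[:,1]).round(4),k[:,1].min().round(4),k[:,1].max().round(4))
    return a,P,g
E
python3 - <<'E'
from h import *
clipscan()
E
```

```text
red -0.02 4 x 0.0015 0.01 y -0.0007 -0.0015 0.0004
red -0.014 16 x 0.0012 0.012 y -0.001 -0.0052 0.0048
red -0.008 10 x 0.0085 0.0129 y -0.0012 -0.0053 0.0009
red -0.002 14 x 0.0071 0.0131 y -0.0027 -0.0048 0.0021
red 0.004 10 x 0.0068 0.013 y -0.0035 -0.0062 0.0027
red 0.01 12 x 0.0077 0.0125 y -0.0011 -0.0059 0.0019
red 0.016 14 x 0.0044 0.0116 y -0.0022 -0.0058 0.0033
red 0.022 12 x -0.0043 0.0102 y -0.0028 -0.0048 0.0009
red 0.028 14 x -0.0048 0.0085 y -0.0026 -0.0045 0.0007
grey 0.028 7 x -0.0091 0.0113 y -0.0044 -0.0058 0.0027
grey 0.034 37 x -0.0162 0.0189 y -0.0031 -0.0057 0.0032
grey 0.04 34 x -0.0171 0.0198 y -0.0033 -0.0062 0.0039
grey 0.046 27 x -0.017 0.0195 y -0.0027 -0.0052 0.004
grey 0.052 29 x -0.0161 0.0174 y -0.0026 -0.0061 0.0053
grey 0.058 34 x -0.0189 0.0193 y -0.0026 -0.0062 0.0043
grey 0.064 17 x -0.0173 0.0193 y -0.0032 -0.0052 0.0031
```

Clip in the jaws: ring at tool (+1,−1,+45) mm, lean about 1–2°, which is fine. Now moving above the groove.

Emit:
drive_tool(plan=[{"offset":[-0.28,0.85,0],"rotation":[-0.001,0.002,0.002]},{"offset":[-0.28,0.85,0],"rotation":[-0.001,0.002,0.002]},{"offset":[-0.28,0.85,0],"rotation":[-0.001,0.002,0.002]},{"offset":[-0.28,0.85,0],"rotation":[-0.001,0.002,0.002]},{"offset":[-0.28,0.85,0],"rotation":[-0.001,0.002,0.002]},{"offset":[-0.28,0.85,0],"rotation":[-0.001,0.002,0.002]}])

```text
t: 6.85
tcp_pos: [0.5119, 0.0764, 0.2147]
tcp_rot: [-0.0, -0.066, 0.998, -0.001]
force: [0.2, -0.8, -0.8]
opening: 0.104
```

```bash
python3 - <<'E'
from h import *
s=manip.read_state();print(s['t'],s['tcp_pos'],s['force'].round(1),rotneed(97.7,s),s['joints'].round(2))
a,P,g=clipscan()
W=pts(a)
# axle points seen now
m=(W[...,2]>.09)&(W[...,2]<.13)&(W[...,1]>.03)&(W[...,1]<.125)&(abs(W[...,0]-.51)<.035)
for y in np.arange(.05,.125,.004):
    k=W[m&(abs(W[...,1]-y)<.002)]
    if len(k)>2: print(y.round(3),len(k),k[:,2].max().round(4),k[:,0].min().round(4))
f=lambda d,x,y,w,h,k:cv2.resize(d['frame'][y:y+h,x:x+w],(w*k,h*k),interpolation=cv2.INTER_CUBIC)
u,v=map(int,proj(a,[.51,.078,.13]))
cv2.imwrite('pics/c4.png',f(a,u-50,v-40,100,80,8))
E
```

```text
tool y yaw 97.57 z [ 1.0e-04 -2.1e-03 -1.0e+00]
6.85 [0.51185899 0.07642072 0.21471201] [ 0.2 -0.8 -0.8] [0.0007 0.     0.0007] [-0.23  0.37 -0.03  2.08  0.02  0.68  1.42]
red -0.014 16 x -0.0016 0.0116 y -0.001 -0.0054 0.0055
red -0.008 11 x 0.0059 0.0118 y -0.0023 -0.005 0.0028
red -0.002 10 x 0.0071 0.0123 y -0.002 -0.0037 0.0021
red 0.004 14 x 0.0065 0.0117 y -0.0016 -0.0052 0.003
red 0.01 11 x 0.0072 0.0119 y -0.002 -0.0055 0.002
red 0.016 12 x 0.002 0.0118 y -0.0018 -0.0076 0.0015
red 0.022 15 x -0.0066 0.0107 y -0.0038 -0.006 0.0006
red 0.028 15 x -0.0076 0.0091 y -0.0033 -0.0055 -0.0001
grey 0.028 5 x -0.0064 0.0108 y -0.0045 -0.0059 0.0038
grey 0.034 38 x -0.0127 0.0178 y -0.0033 -0.0063 0.0039
grey 0.04 26 x -0.0174 0.0196 y -0.0029 -0.0059 0.0019
grey 0.046 34 x -0.019 0.0194 y -0.0028 -0.0062 0.0051
grey 0.052 28 x -0.0173 0.0185 y -0.0026 -0.0065 0.0041
grey 0.058 29 x -0.0162 0.0184 y -0.0028 -0.0062 0.0042
grey 0.064 21 x -0.0194 0.0201 y -0.0022 -0.0065 0.0028
0.05 9 0.1077 0.499
0.054 77 0.1117 0.4944
0.058 59 0.1164 0.4932
0.062 29 0.1147 0.4932
0.066 33 0.115 0.4916
0.07 4 0.1123 0.4958
0.078 32 0.1112 0.4897
0.082 62 0.1148 0.4901
0.086 33 0.1148 0.4894
0.09 26 0.1147 0.4875
0.094 32 0.1147 0.4894
0.098 25 0.1144 0.489
0.102 29 0.1136 0.486
0.106 33 0.1138 0.4867
0.11 26 0.1147 0.4856
0.114 26 0.1143 0.4858
0.118 23 0.1134 0.4865
0.122 9 0.1126 0.4878
```

View pics/c4.png

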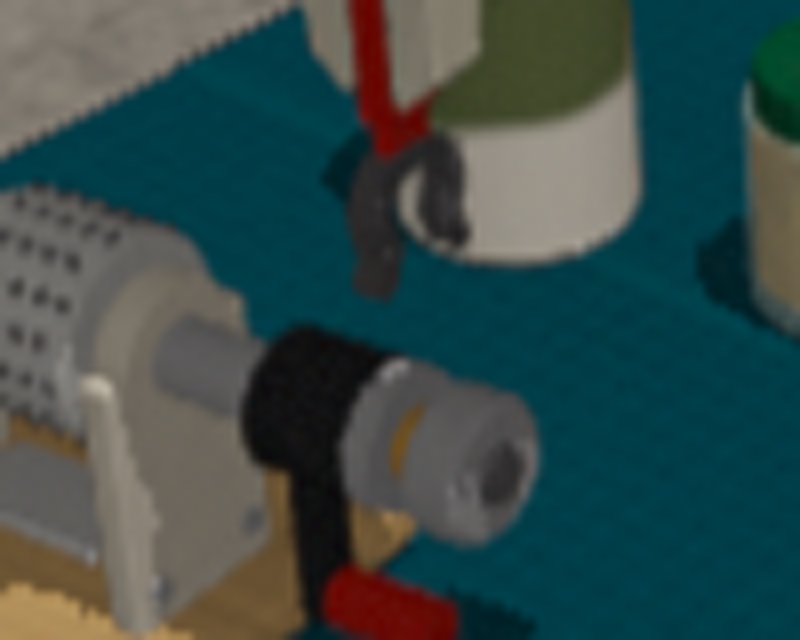

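The clip hangs above the axle; brass groove at crop (405,440). From the images the groove centre lies at y≈0.075–0.078. Descending to just above shoulder contact.

Emit:
drive_tool(plan=[{"offset":[-0.007,0.009,-0.15],"rotation":[0.0007,0,0.0007]},{"offset":[-0.007,0.009,-0.29],"rotation":[0.0007,0,0.0007]},{"offset":[-0.007,0.009,-0.29],"rotation":[0.0007,0,0.0007]},{"offset":[-0.007,0.009,-0.29],"rotation":[0.0007,0,0.0007]},{"offset":[-0.007,0.009,-0.29],"rotation":[0.0007,0,0.0007]}])

```text
t: 7.32
tcp_pos: [0.5116, 0.0764, 0.1804]
tcp_rot: [0.0, -0.066, 0.998, -0.0]
force: [-0.2, 0.7, 0.3]
opening: 0.106
```

Emit:
drive_tool(plan=[{"offset":[0,0,-0.015],"rotation":[0,0,0]},{"offset":[0,0,-0.03],"rotation":[0,0,0]},{"offset":[0,0,-0.03],"rotation":[0,0,0]}])

```text
t: 7.57
tcp_pos: [0.5118, 0.0762, 0.1771]
tcp_rot: [0.001, -0.066, 0.998, -0.0]
force: [-0.7, -0.1, -0.9]
opening: 0.107
```

Emit:
drive_tool(plan=[{"offset":[0,0,-0.015],"rotation":[0,0,0]},{"offset":[0,0,-0.03],"rotation":[0,0,0]},{"offset":[0,0,-0.03],"rotation":[0,0,0]}])

```text
t: 7.82
tcp_pos: [0.5117, 0.0763, 0.1733]
tcp_rot: [0.0, -0.066, 0.998, -0.0]
force: [0.6, -0.6, -1.0]
opening: 0.104
```

Emit:
drive_tool(plan=[{"offset":[0,0,-0.01],"rotation":[0,0,0]},{"offset":[0,0,-0.02],"rotation":[0,0,0]},{"offset":[0,0,-0.02],"rotation":[0,0,0]}])

```text
t: 8.07
tcp_pos: [0.5115, 0.0763, 0.1706]
tcp_rot: [0.0, -0.066, 0.998, -0.0]
force: [0.3, -0.6, 0.6]
opening: 0.104
```

Emit:
drive_tool(plan=[{"offset":[0,0,-0.01],"rotation":[0,0,0]},{"offset":[0,0,-0.02],"rotation":[0,0,0]},{"offset":[0,0,-0.02],"rotation":[0,0,0]}])

```text
t: 8.32
tcp_pos: [0.5114, 0.0763, 0.168]
tcp_rot: [0.0, -0.066, 0.998, -0.0]
force: [-0.7, -0.2, -0.1]
opening: 0.106
```

Emit:
drive_tool(plan=[{"offset":[0,0,-0.01],"rotation":[0,0,0]},{"offset":[0,0,-0.025],"rotation":[0,0,0]},{"offset":[0,0,-0.025],"rotation":[0,0,0]}])

```text
t: 8.57
tcp_pos: [0.5113, 0.0763, 0.1646]
tcp_rot: [-0.0, -0.066, 0.998, -0.0]
force: [-0.6, -0.6, -1.0]
opening: 0.109
```

No force, though the ring is well below shoulder-rest height, so the clip is in the groove. Continuing.

Emit:
drive_tool(plan=[{"offset":[0,0,-0.01],"rotation":[0,0,0]},{"offset":[0,0,-0.025],"rotation":[0,0,0]},{"offset":[0,0,-0.025],"rotation":[0,0,0]}])

```text
t: 8.82
tcp_pos: [0.5112, 0.0762, 0.1613]
tcp_rot: [-0.0, -0.066, 0.998, -0.0]
force: [-0.5, 0.7, -0.1]
opening: 0.107
```

Emit:
drive_tool(plan=[{"offset":[0,0,-0.01],"rotation":[0,0,0]},{"offset":[0,0,-0.02],"rotation":[0,0,0]},{"offset":[0,0,-0.02],"rotation":[0,0,0]}])

```text
t: 9.07
tcp_pos: [0.5115, 0.0763, 0.1588]
tcp_rot: [-0.0, -0.066, 0.998, -0.0]
force: [0.7, 0.4, 0.5]
opening: 0.105
```

Emit:
drive_tool(plan=[{"offset":[0,0,-0.01],"rotation":[0,0,0]},{"offset":[0,0,-0.025],"rotation":[0,0,0]},{"offset":[0,0,-0.025],"rotation":[0,0,0]}])

```text
t: 9.32
tcp_pos: [0.512, 0.0764, 0.1558]
tcp_rot: [0.0, -0.066, 0.998, -0.0]
force: [2.1, 0.3, 1.1]
opening: 0.108
```

```bash
python3 - <<'E'
from h import *
a=look('scene');s=manip.read_state();print(s['tcp_pos'],s['force'].round(1),s['moment'].round(2))
u,v=map(int,proj(a,[.51,.078,.12]))
cv2.imwrite('pics/c5.png',cv2.resize(a['frame'][v-40:v+40,u-50:u+50],(800,640),interpolation=cv2.INTER_CUBIC))
E
```

```text
[0.51191767 0.07643475 0.15588854] [ 2.2 -0.1  1.3] [ 0.09 -0.41 -0.02]
```

View pics/c5.png

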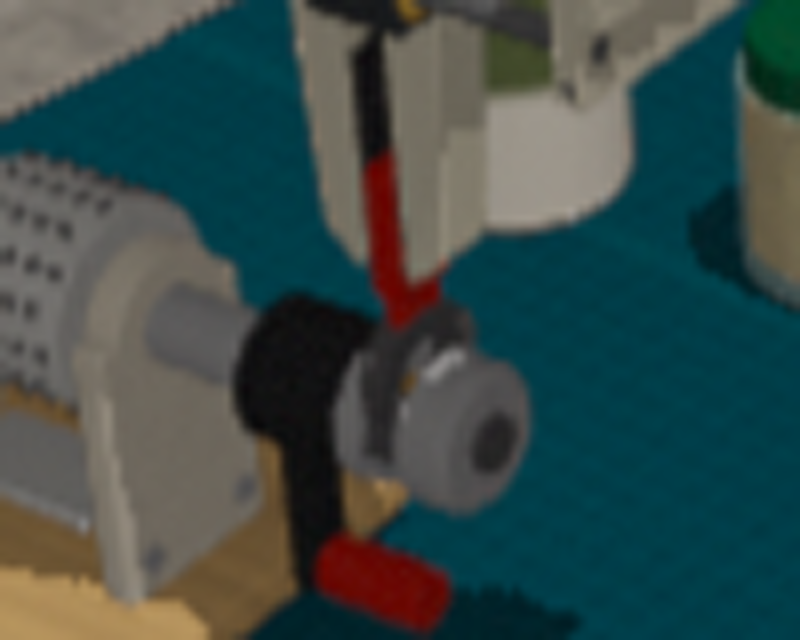

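The clip's jaws straddle the groove at crop (390,400), between the two shoulders. The side force of +2 N in x says to shift about +1.5 mm in x, then keep pressing.

Emit:
drive_tool(plan=[{"offset":[0.012,0,0],"rotation":[0,0,0]},{"offset":[0.012,0,-0.015],"rotation":[0,0,0]},{"offset":[0.012,0,-0.02],"rotation":[0,0,0]},{"offset":[0.012,0,-0.02],"rotation":[0,0,0]}])

```text
t: 9.7
tcp_pos: [0.5128, 0.0763, 0.1535]
tcp_rot: [-0.0, -0.066, 0.998, -0.0]
force: [-2.4, 0.3, 5.0]
opening: 0.104
```

Emit:
drive_tool(plan=[{"offset":[-0.004,0,-0.01],"rotation":[0,0,0]},{"offset":[-0.004,0,-0.02],"rotation":[0,0,0]},{"offset":[-0.004,0,-0.02],"rotation":[0,0,0]}])

```text
t: 9.95
tcp_pos: [0.5123, 0.0763, 0.1513]
tcp_rot: [-0.0, -0.066, 0.998, -0.0]
force: [0.7, 0.2, 1.4]
opening: 0.105
```

Emit:
drive_tool(plan=[{"offset":[0,0,-0.01],"rotation":[0,0,0]},{"offset":[0,0,-0.02],"rotation":[0,0,0]},{"offset":[0,0,-0.02],"rotation":[0,0,0]}])

```text
t: 10.2
tcp_pos: [0.5122, 0.0763, 0.1488]
tcp_rot: [-0.0, -0.066, 0.998, -0.0]
force: [1.3, 0.8, -1.4]
opening: 0.108
```

Emit:
drive_tool(plan=[{"offset":[0,0,-0.01],"rotation":[0,0,0]},{"offset":[0,0,-0.025],"rotation":[0,0,0]},{"offset":[0,0,-0.025],"rotation":[0,0,0]}])

```text
t: 10.45
tcp_pos: [0.512, 0.0762, 0.1452]
tcp_rot: [-0.001, -0.066, 0.998, -0.0]
force: [1.5, 0.4, -6.5]
opening: 0.107
```

The clip is now drawing itself down, so it has snapped past. I'll follow it gently to the stop.

Emit:
drive_tool(plan=[{"offset":[0,0,-0.01],"rotation":[0,0,0]},{"offset":[0,0,-0.02],"rotation":[0,0,0]},{"offset":[0,0,-0.02],"rotation":[0,0,0]}])

```text
t: 10.7
tcp_pos: [0.512, 0.0762, 0.1422]
tcp_rot: [-0.001, -0.066, 0.998, -0.0]
force: [3.5, -0.1, -8.9]
opening: 0.107
```

Emit:
drive_tool(plan=[{"offset":[0.004,0,-0.01],"rotation":[0,0,0]},{"offset":[0.004,0,-0.015],"rotation":[0,0,0]},{"offset":[0.004,0,-0.015],"rotation":[0,0,0]}])

```text
t: 10.95
tcp_pos: [0.5122, 0.0761, 0.1401]
tcp_rot: [-0.001, -0.066, 0.998, -0.0]
force: [1.4, 0.4, -5.2]
opening: 0.108
```

Emit:
drive_tool(plan=[{"offset":[0.004,0,-0.006],"rotation":[0,0,0]},{"offset":[0.004,0,-0.01],"rotation":[0,0,0]},{"offset":[0.004,0,-0.01],"rotation":[0,0,0]}])

```text
t: 11.2
tcp_pos: [0.5125, 0.0761, 0.1397]
tcp_rot: [-0.001, -0.066, 0.998, -0.0]
force: [-1.9, -0.9, 9.3]
opening: 0.104
```

That is the hard stop: +9 N, with the ring at about 0.095. Letting go and lifting clear.

Emit:
drive_tool(plan=[{"offset":[0,0,0.003],"rotation":[0,0,0]},{"offset":[0,0,0.003],"rotation":[0,0,0]},{"offset":[0,0,0.003],"rotation":[0,0,0]},{"offset":[0,0,0.003],"rotation":[0,0,0]},{"offset":[0,0,0.003],"rotation":[0,0,0]},{"offset":[0,0,0.003],"rotation":[0,0,0]}], fingers=0.28)

```text
t: 11.7
tcp_pos: [0.5124, 0.0761, 0.14]
tcp_rot: [-0.001, -0.066, 0.998, -0.0]
force: [0.6, -0.2, -0.5]
opening: 0.277
```

Emit:
drive_tool(plan=[{"offset":[0,0,0.1],"rotation":[0,0,0]},{"offset":[0,0,0.3],"rotation":[0,0,0]},{"offset":[0,0,0.6],"rotation":[0,0,0]},{"offset":[0,0,0.9],"rotation":[0,0,0]},{"offset":[0,0,0.9],"rotation":[0,0,0]},{"offset":[0,0,0.9],"rotation":[0,0,0]}])

```text
t: 12.2
tcp_pos: [0.5133, 0.0762, 0.2498]
tcp_rot: [0.001, -0.066, 0.998, 0.0]
force: [0.6, -0.4, -0.9]
opening: 0.275
```

```bash
python3 - <<'E'
from h import *
a=look('scene');s=manip.read_state();print(s['t'],s['tcp_pos'],s['force'].round(1),s['opening'])
P,m=red(a,np.array([.511,.0755,.139]));Q=P[m];print(m.sum(),Q.mean(0).round(4),np.percentile(Q,[1,99],0).round(4).tolist())
for z in np.arange(.118,.162,.006):
    k=Q[abs(Q[:,2]-z)<.003]
    if len(k): print(z.round(3),k.min(0).round(4),k.max(0).round(4))
u,v=map(int,proj(a,[.51,.078,.12]))
cv2.imwrite('pics/c6.png',cv2.resize(a['frame'][v-45:v+35,u-50:u+50],(800,640),interpolation=cv2.INTER_CUBIC))
E
```

```text
12.25 [0.51246104 0.07611009 0.24834049] [0.3 0.3 0.3] 0.2819349166660165
176 [0.5091 0.0723 0.1365] [[0.5003, 0.068, 0.1104], [0.5216, 0.0782, 0.1567]]
0.118 [0.5025 0.0704 0.1158] [0.5211 0.0758 0.1209]
0.124 [0.5002 0.0693 0.1211] [0.5209 0.0795 0.1269]
0.13 [0.5006 0.0676 0.1271] [0.5193 0.079  0.1329]
0.136 [0.5003 0.068  0.1331] [0.5197 0.0771 0.139 ]
0.142 [0.4996 0.068  0.139 ] [0.523  0.0768 0.1449]
0.148 [0.5005 0.0702 0.1451] [0.5229 0.0771 0.1506]
0.154 [0.5011 0.0682 0.1513] [0.5198 0.077  0.1567]
0.16 [0.5094 0.0732 0.1572] [0.5094 0.0732 0.1572]
```

View pics/c6.png

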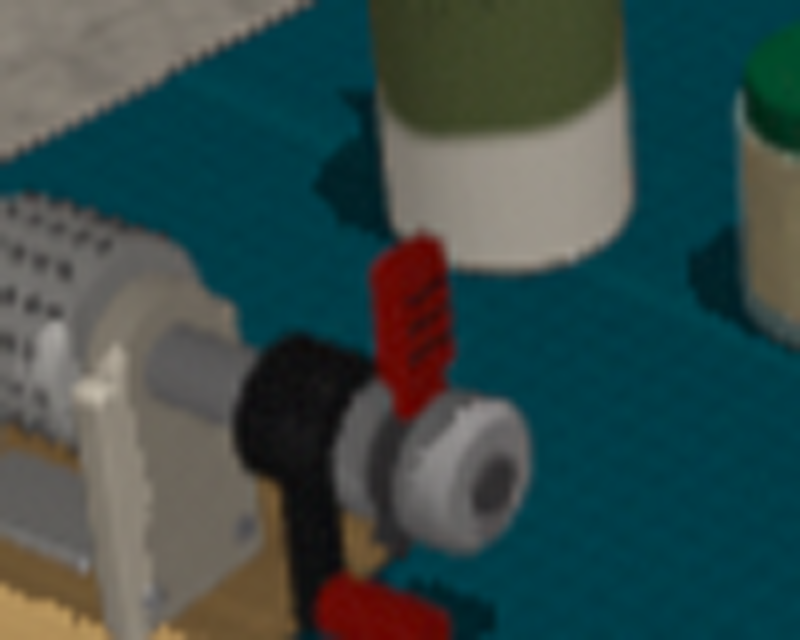

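The clip stands upright in the groove with its tab at crop (415,320). The tab top is at 0.157–0.158, against 0.158 expected when seated. Handing in.

```bash
python3 -c "
from workcell import manip
print(manip.sign_off())"
```

```text
the job is handed in; nothing more can be done
None
```

I lifted the middle-sized clip out of its holder and lowered it over the axle groove. I pressed it home and let go, then raised the open gripper about 11 cm clear. I handed the job in at about 12 s; it reports no verdict.

**Seating:**
- The clip entered the groove on the first try, without touching a shoulder.
- I read about 5 N of push while the jaws spread. The clip then pulled itself down with up to 9 N and met a hard stop at about 9 N.
- In the last picture the clip stands upright between the shoulders. Its tab top is at 0.157–0.158 m, against 0.158 m expected when seated.

**Less certain or not checked:**
- Forces were read only at the end of each small move, so brief peaks in between were not seen.
- The two cameras put the groove centre about 2–4 mm apart along the axle.
- I expected a 6° lean but measured only about 1–2° with the clip in the jaws.
- I did not measure the jars or the mug afterwards. The arm did not go near them, and the mug and mustard jar look unmoved in the last picture. The cocktail stick jar is outside that crop.

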